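Latch the plaster casting mould shut

ROBOT

A 6-joint arm with a two-finger parallel gripper is mounted at the origin on the work surface. World frame = base frame: x ahead of the robot, y to its left, z up, the work surface at z = 0. Lengths are in m, angles in rad, forces in N, time in s.
With the tool pointing down it reaches from about 0.35 to 0.975 m from the base axis. Payload 7.1 kg.
Tool frame: the origin (TCP) lies midway between the tips of the shut fingers; the grasp point (between the pads) lies 19 mm behind it; z points along the fingers, x is the direction in which the jaws open and shut, and the axes are right-handed (so a half turn about z gives the same grasp; the last joint's range is limited). The gripper opens to 88 mm and grips with 3 to 60 N. Pads are 20 mm wide; open, the fingers measure 115 mm over their backs; the gripper's body (75 mm by 178 mm) begins 61 mm behind the grasp point.
Start: joints at [-1.255, 0.423, 1.63, -0, 1.089, -0.019], TCP at [0.205, -0.59, 0.223] pointing down, gripper open.
Joint ranges: [-3, 3], [-0.9, 2.11], [0.09, 2.58], [-1.31, 4.45], [0.11, 2.69], [-2.54, 2.54]. Speed limits (rad/s): [2.39, 2.39, 3.01, 3.14, 3.14, 3.14].

INTERFACE

Orientations are given as a unit quaternion [x, y, z, w].
In Python, from station import sensors, optics, job, finder gives the robot as it stands. The module is installed in compiled form; this text tells all that it offers.
- The arm moves only by the shell command python3 -m inch 'ROWS' [OPENING] [FORCE]. ROWS is text: rows parted by semicolons, each of 6 numbers parted by spaces: the shift along the tool's x, y, z scaled (see below), then the turn, a rotation vector about the tool's x, y, z scaled (see below). A call has 1 to 20 rows; each row shifts and turns the pose as measured when the row begins, along the tool's axes as they then stand; what a row does not reach is not made up. The controller multiplies each number of a shift by 100 mm and each number of a turn by pi/2 rad. A row lasts 1/10 s, in which the tool goes at most 50 mm and 8.59 degrees, less where a joint would pass 70% of its speed; a pose out of reach is approached as far as the arm can. A call with a number of a shift or a turn outside -1 to 1 is refused whole. A call with a gripper value outside its range is refused whole. OPENING is the opening, from -1 (shut) to 1 (fully open), so that 0 is half open, set as the call begins (- or left out, the last holds). The fingers move at their own pace and stop on an object; FORCE is the grip in N (left out, the last holds). Time passes only in rows, so rows that do not move let the fingers close. It gives the time, the measured TCP pose, the force and the opening at its end, in the units of the state.
- sensors.observe(): the state, without advancing time (a new reading comes with each control period).
- optics.read_camera(name): name is "scene" or "top"; returns a dict with "frame" (400x640x3 uint8, red, green, blue), "intrinsics" (3x3 intrinsics, pixels), "k1" (the pictures are not rectified: a ray, as slopes to the right and down, at radius r is drawn at 1 + k1 r^2 times it, then the intrinsics apply), "T" (4x4, takes a point from camera to world coordinates). Camera axes: x right, y down, z forward; pixel columns grow to the right and rows downward; lengths in m; the calibration is good to about 2 mm. A picture is of the moment at which its call begins. There is no depth.
- job.sign_off(): hands the job in, once; it reports no verdict.
Trained networks look in a picture, given as the dict that the camera call returned (one of the last four; its "shot" number tells which), for a name from the list of things; names that differ only in an ending like _2 or _b are one class to them, and where a whole thing is asked for, a point or a joint stands for the part that bears it (a point fixed in the world has none). Each returns a list of dicts, best first, with "conf" (0 to 1); they miss things now and then, are a little off and sometimes report something else, mostly with a low value. They report only what shows in the picture. A call takes as long as a camera call.
- finder.masks_of(thing, picture): "pixels" (400x640 bool, what is visible of it).
- finder.mark_of(thing, picture): "centre" ([x, y, z] in m, in the coordinates of the camera as it stood for that picture, good to about 4 mm: a listed point, or the origin of a listed thing).
The state is a dict: "time": time; "joint_positions": joint angles; "dq": joint speeds; "joint_efforts": joint torques, N m; "position": TCP position; "eef_rot": TCP orientation; "force": force on the tool from outside, world axes, zero at the start; "moment": the same for the moment, N m; "finger_gap": finger opening in m.
Only numpy, scipy, OpenCV 4.12 (cv2) and the standard library are available. Lean on these libraries where they do the work, as an engineer would, in place of code of your own. Each camera call takes 0.05 s, during which the arm holds its last target.

TASK

Close the draw latch of the plaster mould on the draining stand: hook the latch's wire loop over the keeper so that its cross bar drops behind the keeper's lip, then swing the lever back over and press it flat past centre, so that it stays down by itself and clamps the loose mould half against the seam. Leave the sieve, the jar, the bowl and the brush where they are, and finish with the hand clear.

Things in the scene. Friction and masses are not known exactly. Their poses are not given: they have to be found in the camera images.
- keeper (a point): Seat behind the hook-shaped steel keeper on the loose (left) mould half: the middle of the loop's cross bar lies here when hooked. Axes are the slope axes: x up the slope, away from the robot; y along the mould, from lever towards keeper (robot's left); z square out of the plaster face, which lies 3 mm below this point. The face tilts 0.5 rad towards the robot; the stand is turned up to 0.3 rad.
- lip (a point): End of the keeper's lip, middle of its top edge: 5 mm beyond the seat (+y) and 14 mm above the face; same axes. The lip is 24 mm wide along x and 4 mm thick, so 10 mm is free under it. The bar must come down to the face beyond this edge (bar middle 3 mm or more past it, about 10 mm is comfortable) and is then drawn back under the lip. The keeper's post starts 28 mm before the edge.
- lever_pivot (a point): Axis of the lever on the fixed (right) mould half, 14 mm above the plaster face; the axis runs along the slope's x. Same axes as the keeper. The keeper's seat lies on the same line, 78 mm along +y while the loose half is out.
- lever (a joint): Lever angle: 0 shut, flat along -y; pi/2 square out of the face; more leans to the keeper, up to 2.7. Starts at 0.7 to 1.05. Flat steel bar 18 mm wide, 66 mm long. Stays where left (slight friction) and follows when the loop is pulled. With the loop hooked it takes about 5 N near its end to push shut; it snaps past centre near 0.2 rad and is drawn down to 0, its end's top then 25 mm above the face.
- lever_tip (a point): Middle of the outer (upper when shut) face of the lever's 24 mm wide end, 60 mm along the lever from its axis.
- loop_pin (a point): Middle of the pin on the lever about which the wire loop swings. It moves with the lever: at lever angle q it lies 24*cos(q-0.14) mm towards -y and 24*sin(q-0.14) mm above lever_pivot.
- loop_bar (a point): Middle of the loop's cross bar (round, 6 mm thick), 93 mm from loop_pin. The loop is a steel wire frame, its two arms 46 mm apart either side of lever and keeper. It swings freely about the pin and falls by its own weight. At the start the bar lies loosely on top of the keeper. Own axes: y from pin to bar, x as the slope's, z outwards.
- loop_knob (a point): Centre of the black ball knob, 18 mm across, by which to hold the loop; on a short wire stem 16 mm beyond the cross bar and 31 mm out from it (loop's own y and z). It can be gripped from any side with the fingers pointing square at the sloping face. With the bar hooked and the lever standing up, the loop slopes down by about 0.36 rad and the knob is some 26 mm above the face.
- half (a joint): Travel of the loose mould half towards the fixed one, in m: 0 = pushed off by the springy rubber seam (12 mm gap), about 0.009 when the latch clamps it. The seam pushes back with 4.5 N plus 1.5 N per mm.
- stand: Wooden draining stand, fixed to the table, carrying the mould (plaster, 290 mm along y, 130 mm up the slope, 50 mm thick). Origin on the table under the middle of the plaster face, which is 105 mm above the table there; x away from the robot, y along the mould.
- rail (a point): Middle of the steel guard rail, 18 mm thick, that runs along y above the mould: 75 mm up the slope from the latch's line and 105 mm out from the face. Its posts stand 172 mm either side of the middle, up-slope of the mould. A hand coming straight down would hit the rail; a hand tilted square to the face passes below it.
- sieve: Bystander: aluminium sieve ring 150 mm across, 50 mm high, on the table left of the stand; origin at the middle of its underside.
- jar: Bystander: white jar with a black cap, 70 mm across, 100 mm high, right of the stand; origin under its middle.
- bowl: Bystander: terracotta bowl 110 mm across, 50 mm high, right of the stand; origin under its middle.
- brush: Bystander: brush lying on the table left of the stand; its origin lies on the table.

How it is judged:
By the outcome, as a careful person would: the job done as asked, in the order asked, and still so for the second after the job is handed in, with the robot touching nothing.
It also fails if it takes over 48 s, if anything falls off the work surface, if the arm or the gripper's body presses on something with over 40 N, if the wrist force passes 120 N, or if a joint passes its speed limit or range.

## Working session

There is one attempt and no reset: what is moved stays moved. The work goes in short steps, Python scripts to look and compute and a shell command to move; the robot and the scene stay as the last step left them, time stands still between calls to the robot, and variables do not carry over. Pictures are saved under pics/ and viewed, and the job is handed in when it is done.

```bash
mkdir -p pics; ls; python3 - <<'E'
from station import sensors, optics, job, finder
import cv2
print(sensors.observe())
for n in ["scene","top"]:
    p=optics.read_camera(n)
    cv2.imwrite(f"pics/{n}0.png",p["frame"][:,:,::-1])
    print(n,p["intrinsics"],p["k1"],p["T"],p["shot"])
    for t in ["keeper","lip","lever_pivot","lever_tip","loop_pin","loop_bar","loop_knob","stand","rail"]:
        m=finder.mark_of(t,p)
        for d in m[:2]:
            c=d["centre"]; T=p["T"]
            print(t,round(d["conf"],2),(T[:3,:3]@c+T[:3,3]).round(4))
E
```

```text
pics
{'time': 0.0, 'joint_positions': array([-1.25500943e+00,  4.23801297e-01,  1.63066928e+00, -4.69207621e-06,
        1.08860348e+00, -1.89998500e-02]), 'dq': array([-1.67663204e-03,  3.48795347e-04, -2.19133099e-03, -3.11502202e-04,
       -2.69926415e-05, -3.56885434e-06]), 'joint_efforts': array([-1.33105594e-03, -5.44643068e+01, -2.73669040e+01,  6.42904197e-02,
        2.28096207e-02, -1.36533508e-04]), 'position': array([ 0.20520885, -0.58977441,  0.22193453]), 'eef_rot': array([ 8.15036532e-01, -5.79409098e-01, -5.96669493e-04, -4.38890135e-04]), 'force': array([-0.29201222,  0.05102145, -0.12857605]), 'moment': array([-0.02113052, -0.01442997, -0.03047767]), 'finger_gap': 0.08768002695230559}
scene [[483.39090907   0.         316.33762373]
 [  0.         483.39090907 207.19075975]
 [  0.           0.           1.        ]] 0.03170707216696305 [[-0.31108996  0.75824933 -0.57295811  1.29866151]
 [ 0.95026921  0.23894565 -0.19973333  0.25684251]
 [-0.01454182 -0.60659948 -0.79487458  1.17898069]
 [ 0.          0.          0.          1.        ]] 1
keeper 0.94 [0.6647 0.0251 
[... 444 characters left out ...]
    395.36532872 195.5330049 ]
 [  0.           0.           1.        ]] -0.08521378809539865 [[-1.73008091e-02 -9.98787849e-01  4.60816098e-02  4.96977618e-01]
 [-9.99527509e-01  1.84479235e-02  2.45852358e-02 -2.98533413e-04]
 [-2.54055448e-02 -4.56344922e-02 -9.98635094e-01  1.38753999e+00]
 [ 0.00000000e+00  0.00000000e+00  0.00000000e+00  1.00000000e+00]] 2
keeper 0.78 [0.6638 0.0265 0.1076]
lip 0.63 [0.6606 0.0265 0.1172]
lever_pivot 0.77 [ 0.6474 -0.0505  0.1198]
lever_tip 0.66 [ 0.6232 -0.0846  0.1589]
loop_pin 0.7 [ 0.6378 -0.0711  0.13  ]
loop_bar 0.51 [0.6607 0.0193 0.1218]
loop_bar 0.2 [0.6503 0.043  0.1498]
stand 0.6 [ 0.661  -0.0203  0.0009]
rail 0.55 [ 0.6787 -0.0194  0.2325]
```

View pics/scene0.png

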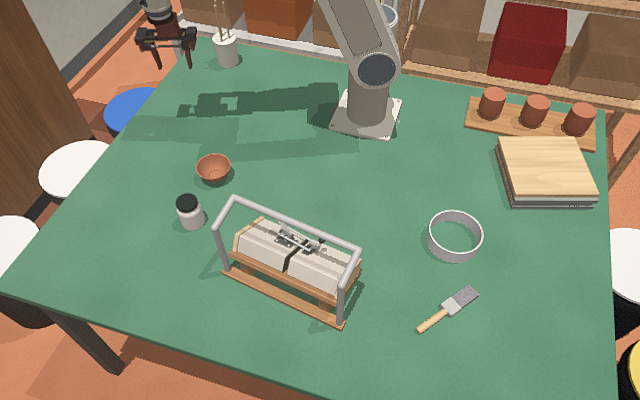

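View pics/top0.png

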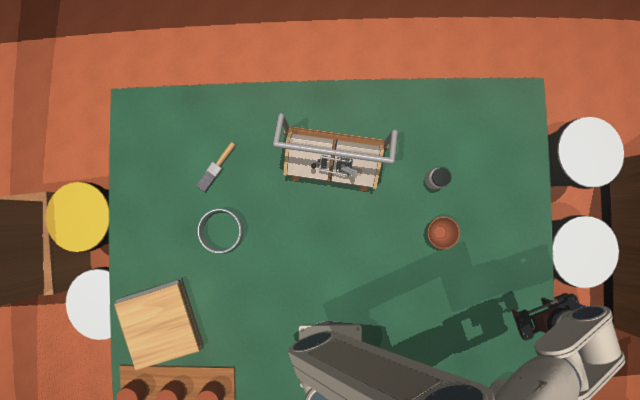

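The scene picture shows the stand at about (290,250), with the rail from (225,200) to (355,250) and the latch near (300,240). In the top picture the latch is near (335,163). I'll fit a latch model to the marks.

```bash
cat > h.py <<'E'
import numpy as np
from station import sensors, optics, job, finder
from scipy.optimize import least_squares
from scipy.spatial.transform import Rotation as R
import cv2, pickle
NAMES=["keeper","lip","lever_pivot","lever_tip","loop_pin","loop_bar","loop_knob","rail"]
def grab(n,save=None,crop=None,z=5):
    p=optics.read_camera(n)
    if save:
        f=p["frame"][:,:,::-1]
        if crop: 
            x0,y0,x1,y1=crop; f=cv2.resize(f[y0:y1,x0:x1],None,fx=z,fy=z,interpolation=cv2.INTER_CUBIC)
        cv2.imwrite("pics/"+save,f)
    return p
def marks(p,names=NAMES,minc=.3):
    out={}
    for t in names:
        m=[d for d in finder.mark_of(t,p) if d["conf"]>minc]
        out[t]=[(d["conf"],p["T"][:3,:3]@np.array(d["centre"])+p["T"][:3,3]) for d in m]
    return out
def axes(psi):
    Rz=R.from_euler('z',psi); a=.5
    return (Rz*R.from_euler('y',-a)).as_matrix()  # columns x,y,z slope
def proj(p,X):
    T=p["T"]; c=T[:3,:3].T@(X-T[:3,3]); s=c[:2]/c[2]; s=s*(1+p["k1"]*(s@s)); K=p["intrinsics"]
    return np.array([K[0,0]*s[0]+K[0,2],K[1,1]*s[1]+K[1,2]])
E
python3 - <<'E'
from h import *
A=[]
for i in range(3):
    for n,c in [("scene",(200,180,380,340)),("top",(260,100,410,210))]:
        p=grab(n,f"{n}1.png" if i==0 else None,c,4 if n=="scene" else 5)
        A.append((n,marks(p)))
pickle.dump(A,open("A.pkl","wb"))
for t in NAMES:
    print(t,[(n[0],round(c,2),*v.round(4)) for n,m in A for c,v in m[t]][:6])
def model(th):
    psi,x,y,z,q,b,ry=th; S=axes(psi); P=np.array([x,y,z])
    L=lambda a,bb,c:P+S@np.array([a,bb,c])*1e-3
    pin=np.array([0,-24*np.cos(q-.14),24*np.sin(q-.14)])
    bar=pin+93*np.array([0,np.cos(b),-np.sin(b)])
    ly=np.array([0,np.cos(b),-np.sin(b)]);lz=np.array([0,np.sin(b),np.cos(b)])
    return {"keeper":L(0,78,-11),"lip":L(0,83,0),"lever_pivot":P,"loop_pin":L(*pin),"loop_bar":L(*bar),"loop_knob":L(*(bar+16*ly+31*lz)),"rail":L(75,ry,91)}
def res(th):
    M=model(th); r=[]
    for n,m in A:
        for t in M:
            for c,v in m[t]: r.append((v-M[t])/.004)
    return np.concatenate(r)
f=least_squares(res,[-.15,.65,-.05,.117,.9,.1,30],loss="soft_l1",x_scale=[.1,.01,.01,.01,.1,.1,10])
print(f.x.round(4)); M=model(f.x)
for t in M: print(t,M[t].round(4))
E
```

```text
keeper [('s', 0.61, np.float64(0.6655), np.float64(0.0233), np.float64(0.1043)), ('t', 0.58, np.float64(0.6651), np.float64(0.0246), np.float64(0.109)), ('s', 0.81, np.float64(0.6683), np.float64(0.0253), np.float64(0.104)), ('s', 0.73, np.float64(0.6724), np.float64(0.3893), np.float64(0.0005)), ('t', 0.72, np.float64(0.6632), np.float64(0.0252), np.float64(0.1083)), ('t', 0.43, np.float64(0.6615), np.float64(-0.0149), np.float64(-0.0004))]
lip [('s', 0.71, np.float64(0.6629), np.float64(0.0291), np.float64(0.1166)), ('t', 0.59, np.float64(0.6604), np.float64(0.0285), np.float64(0.1186)), ('s', 0.96, np.float64(0.6608), np.float64(0.0288), np.float64(0.1166)), ('t', 0.92, np.float64(0.6614), np.float64(0.028), np.float64(0.1177)), ('s', 0.91, np.float64(0.6602), np.float64(0.0303), np.float64(0.1131)), ('s', 0.51, np.float64(0.6388), np.float64(-0.0689), np.float64(0.1291))]
lever_pivot [('s', 0.93, np.float64(0.6492), np.float64(-0.0503), np.float64(0.1148)), ('t', 0.75, np.float64(0.653), np.float64(-0.0483), np.float64(0.1204)), ('s', 0.78, np.float64(0.65), np.float64(-0.0513), 
[... 2067 characters left out ...]
72), np.float64(-0.0224), np.float64(0.2364)), ('t', 0.78, np.float64(0.6755), np.float64(-0.0183), np.float64(0.2298)), ('t', 0.32, np.float64(0.6142), np.float64(-0.3731), np.float64(-0.0004)), ('s', 0.55, np.float64(0.6774), np.float64(-0.0237), np.float64(0.2375)), ('t', 0.55, np.float64(0.6796), np.float64(-0.0207), np.float64(0.2339)), ('s', 0.84, np.float64(0.6729), np.float64(-0.0223), np.float64(0.237))]
[-0.1615  0.6489 -0.0517  0.1173  0.7351  0.1226 34.7353]
keeper [0.6666 0.0244 0.1077]
lip [0.6622 0.0302 0.1173]
lever_pivot [ 0.6489 -0.0517  0.1173]
loop_pin [ 0.6393 -0.0703  0.1291]
loop_bar [0.6595 0.0199 0.1191]
loop_knob [0.6491 0.0415 0.1444]
rail [ 0.6763 -0.021   0.2331]
```

View pics/scene1.png

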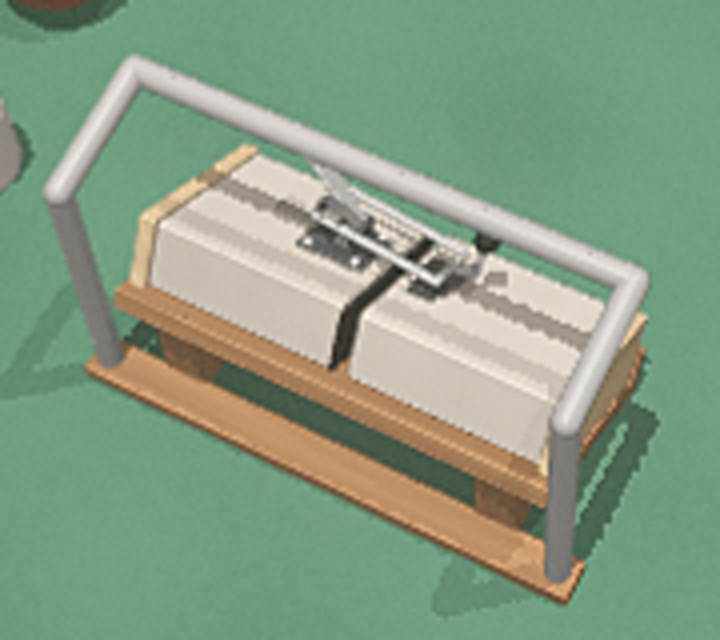

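View pics/top1.png

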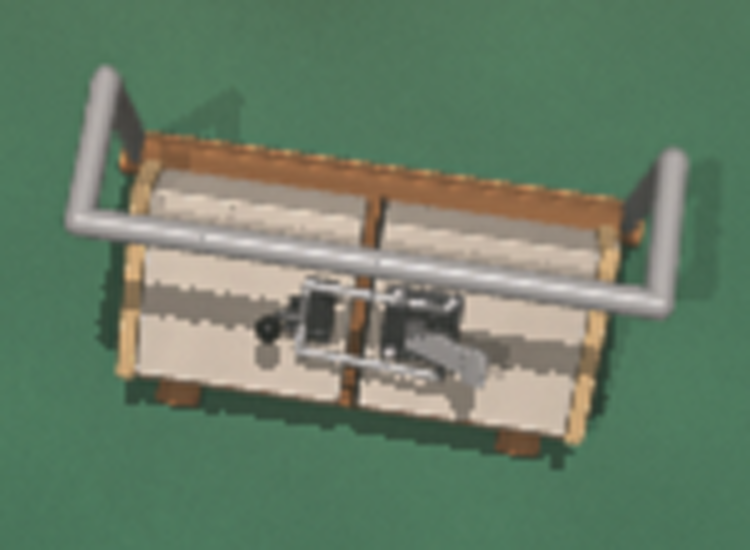

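```bash
python3 - <<'E'
from h import *
# project rail ends for diff psi and draw; pixel-based check
P=np.array([.6489,-.0517,.1173])
for n in ["scene","top"]:
    p=grab(n)
    for psi in (-.13,-.16,-.19):
        S=axes(psi)
        c=np.array([.6763,-.021,.2331])
        print(n,psi,proj(p,c+S@[0,.172,0]).round(1),proj(p,c-S@[0,.172,0]).round(1))
E
```

```text
scene -0.13 [359.  247.5] [231.7 198.3]
scene -0.16 [358.1 249.2] [232.8 196.9]
scene -0.19 [357.1 250.9] [234.  195.5]
top -0.13 [275.6 146.2] [391.7 158.8]
top -0.16 [275.8 144.4] [391.5 160.6]
top -0.19 [276.1 142.7] [391.3 162.3]
```

The rail corners in the pictures, scene (234,197) and (359,250), top (275,144) and (391,160), agree with psi of about -0.163. Next I'll work out the geometry and the transfer move. The target tool axes are x = slope y, y = slope x, z = -slope z.

```bash
cat >> h.py <<'E'
PSI=-.163; S=axes(PSI); P=np.array([.6489,-.0517,.1173])
RT=np.column_stack([S[:,1],S[:,0],-S[:,2]])
def sl(X): return S.T@(np.asarray(X)-P)*1e3   # world->slope mm rel pivot
def wo(v): return P+S@np.asarray(v)*1e-3
def st():
    o=sensors.observe(); Rm=R.from_quat(o["eef_rot"]).as_matrix()
    print("t",round(o["time"],2),"pos",np.round(o["position"],4),"slope",sl(o["position"]).round(1),"q",np.round(o["joint_positions"],2),"F",np.round(o["force"],1),"Ftool",np.round(Rm.T@o["force"],1),"gap",round(o["finger_gap"],4))
    return o,Rm
def plan(target,Rtar=RT):
    o,Rm=st(); d=Rm.T@(np.asarray(target)-o["position"])*10
    rv=R.from_matrix(Rm.T@Rtar).as_rotvec()/(np.pi/2)
    print("shift units total",d.round(4),"turn units",rv.round(4))
E
python3 - <<'E'
from h import *
print(RT.round(3))
plan([.52,.04,.36])
print("knob slope", sl([.6491,.0415,.1444]), sl([.65,.041,.1465]))
for q in (.735,1.2,1.6,1.9,2.0,2.1):
  for bz in (-11,3,10):
    pin=np.array([-24*np.cos(q-.14),24*np.sin(q-.14)]); dz=pin[1]-bz
    b=np.arcsin(dz/93); 
    bar=pin+93*np.array([np.cos(b),-np.sin(b)])
    k=bar+16*np.array([np.cos(b),-np.sin(b)])+31*np.array([np.sin(b),np.cos(b)])
    print(q,bz,"b",b.round(2),"bar",bar.round(1),"knob",k.round(1))
E
```

```text
[[ 0.162  0.866  0.473]
 [ 0.987 -0.142 -0.078]
 [ 0.     0.479 -0.878]]
t 3.8 pos [ 0.2054 -0.5903  0.2227] slope [-256.8 -603.4  260.4] q [-1.26  0.42  1.63  0.    1.09 -0.02] F [-0.8 -0.5 -0.5] Ftool [0.2 0.9 0.5] gap 0.0879
shift units total [-4.9191 -5.0422 -1.373 ] turn units [-0.1063  0.4181 -1.6373]
knob slope [-0.10730371 91.9970793  30.93890571] [ 1.7500517  91.6497581  32.31716507]
0.735 -11 b 0.27 bar [ 69.9 -11. ] knob [93.4 14.7]
0.735 3 b 0.11 bar [72.5  3. ] knob [91.9 32. ]
0.735 10 b 0.04 bar [73.1 10. ] knob [90.2 40.4]
1.2 -11 b 0.35 bar [ 75.6 -11. ] knob [101.3  12.6]
1.2 3 b 0.19 bar [79.5  3. ] knob [101.2  30.3]
1.2 10 b 0.12 bar [80.6 10. ] knob [100.2  38.9]
1.6 -11 b 0.38 bar [ 83.6 -11. ] knob [110.   11.7]
1.6 3 b 0.23 bar [88.  3.] knob [110.5  29.6]
1.6 10 b 0.15 bar [89.3 10. ] knob [109.7  38.3]
1.9 -11 b 0.38 bar [ 90.8 -11. ] knob [117.2  11.8]
1.9 3 b 0.22 bar [95.2  3. ] knob [117.7  29.7]
1.9 10 b 0.15 bar [96.5 10. ] knob [116.9  38.3]
2.0 -11 b 0.37 bar [ 93.4 -11. ] knob [119.6  12. ]
2.0 3 b 0.22 bar [97.7  3. ] knob [120.   29.8]
2.0 10 b 0.14 bar [98.9 10. ] knob [119.1  38.5]
2.1 -11 b 0.37 bar [ 96. -11.] knob [122.   12.2]
2.1 3 b 0.21 bar [100.1   3. ] knob [122.2  30. ]
2.1 10 b 0.13 bar [101.3  10. ] knob [121.2  38.6]
```

```bash
python3 -m inch '0 -.1 -.45 0 0 0;0 -.2 -.4 0 0 0;-.2 -.3 -.3 0 0 0;-.32 -.34 0 0 0 0;-.34 -.34 0 0 0 0;-.34 -.34 0 0 0 0;-.34 -.34 0 0 0 0;-.34 -.34 0 0 0 0;-.34 -.34 0 0 0 0;-.34 -.34 0 0 0 0;-.34 -.34 0 0 0 0;-.34 -.34 0 0 0 0;-.34 -.34 0 0 0 0;-.34 -.34 0 0 0 0;-.34 -.34 0 0 0 0;-.34 -.3 0 0 0 0' 0.1 15
python3 -c "
from h import *
plan([.50,.05,.36])"
```

```text
time: 5.4
position: [0.5358, 0.0247, 0.3453]
eef_rot: [0.812, -0.584, 0.005, -0.001]
force: [0.8, -1.2, -0.2]
finger_gap: 0.0486
t 5.4 pos [0.5358 0.0247 0.3453] slope [  0.5  57.1 259.6] q [ 0.03  0.16  1.7  -0.    1.27  1.27] F [ 0.8 -1.2 -0.2] Ftool [ 1.4 -0.4  0.2] gap 0.0486
shift units total [-0.3526  0.2575 -0.1513] turn units [-0.1006  0.4116 -1.645 ]
```

```bash
python3 -m inch '0 0 0 -.0056 .0229 -.0914;0 0 0 -.0056 .0229 -.0914;0 0 0 -.0056 .0229 -.0914;0 0 0 -.0056 .0229 -.0914;0 0 0 -.0056 .0229 -.0914;0 0 0 -.0056 .0229 -.0914;0 0 0 -.0056 .0229 -.0914;0 0 0 -.0056 .0229 -.0914;0 0 0 -.0056 .0229 -.0914;0 0 0 -.0056 .0229 -.0914;0 0 0 -.0056 .0229 -.0914;0 0 0 -.0056 .0229 -.0914;0 0 0 -.0056 .0229 -.0914;0 0 0 -.0056 .0229 -.0914;0 0 0 -.0056 .0229 -.0914;0 0 0 -.0056 .0229 -.0914;0 0 0 -.0056 .0229 -.0914;0 0 0 -.0056 .0229 -.0914'
python3 -c "
from h import *
plan(wo([0,92,31+100]))"
```

```text
time: 7.2
position: [0.5373, 0.0339, 0.3462]
eef_rot: [0.726, 0.64, 0.162, 0.19]
force: [-0.0, 0.0, -0.4]
finger_gap: 0.0483
t 7.2 pos [0.5373 0.0339 0.3462] slope [  0.9  66.3 260.3] q [ 0.11 -0.04  2.01 -0.19  0.69 -1.22] F [-0.   0.  -0.4] Ftool [ 0.  -0.2  0.3] gap 0.0483
shift units total [ 0.2428 -0.0059  1.2961] turn units [ 0.0028 -0.0069  0.022 ]
```

```bash
python3 -m inch '.12 0 .4 0 -.003 .01;.12 0 .4 0 -.003 .01;0 0 .4 0 0 0;0 0 .4 0 0 0;0 0 .2 0 0 0'
python3 -c "
from h import *
plan(wo([0,92,31+40]))
for n,c,z in [('scene',(230,170,390,290),5),('top',(270,120,390,210),6)]:
    p=grab(n,n+'2.png',c,z)
    for t in ['loop_knob','loop_bar']:
        for d in finder.mark_of(t,p)[:2]:
            X=p['T'][:3,:3]@np.array(d['centre'])+p['T'][:3,3]; print(n,t,round(d['conf'],2),X.round(4),sl(X).round(1))
    print('pred knob px',proj(p,wo([0,92,31])),'tcp px',proj(p,np.array(sensors.observe()['position'])))
"
```

```text
time: 7.7
position: [0.6325, 0.0449, 0.1914]
eef_rot: [0.733, 0.63, 0.167, 0.194]
force: [-0.4, 0.1, 1.6]
finger_gap: 0.0482
t 7.7 pos [0.6325 0.0449 0.1914] slope [ 7.5 92.7 80.3] q [ 0.12  0.33  1.99 -0.39  0.35 -0.97] F [-0.4  0.1  1.6] Ftool [ 0.   0.4 -1.6] gap 0.0482
shift units total [-0.0068 -0.077   0.0915] turn units [ 0.0118 -0.004   0.0059]
scene loop_knob 0.65 [0.6545 0.0442 0.1459] [ 4.9 95.6 29.9]
scene loop_knob 0.46 [ 0.6701  0.3899 -0.0019] [-101.6  439.1  -80.3]
scene loop_bar 0.8 [0.6601 0.0174 0.115 ] [-1.2 70.  -1.9]
scene loop_bar 0.23 [0.444  0.3695 0.0017] [-292.9  382.4   28.3]
pred knob px [321.20361003 239.84341706] tcp px [324.46372976 223.95074877]
top loop_knob 0.53 [0.6482 0.0403 0.1442] [-0.8 90.7 31.1]
top loop_bar 0.64 [0.6595 0.0236 0.1257] [ 2.5 76.   8.2]
top loop_bar 0.37 [ 0.6388 -0.0697  0.1292] [ -0.5 -19.4  13.8]
pred knob px [313.44922102 165.64141892] tcp px [311.70500215 169.04448347]
```

View pics/scene2.png

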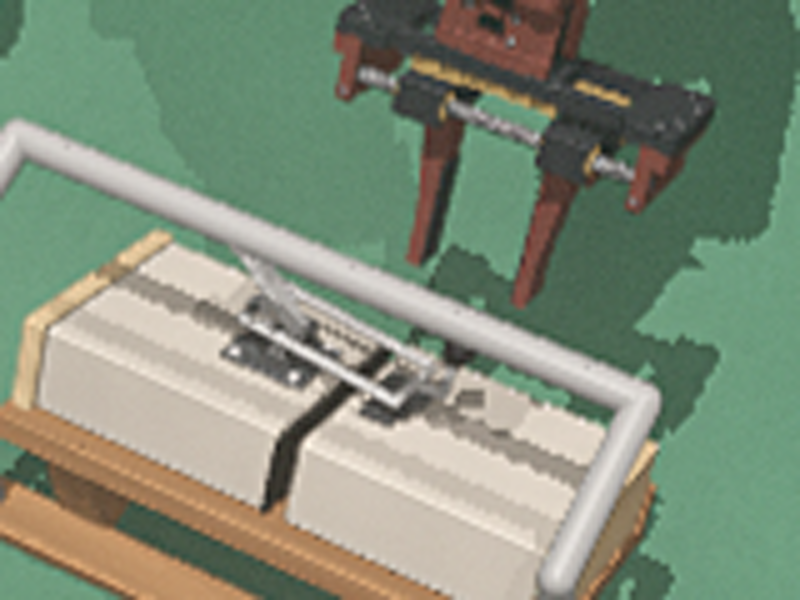

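View pics/top2.png

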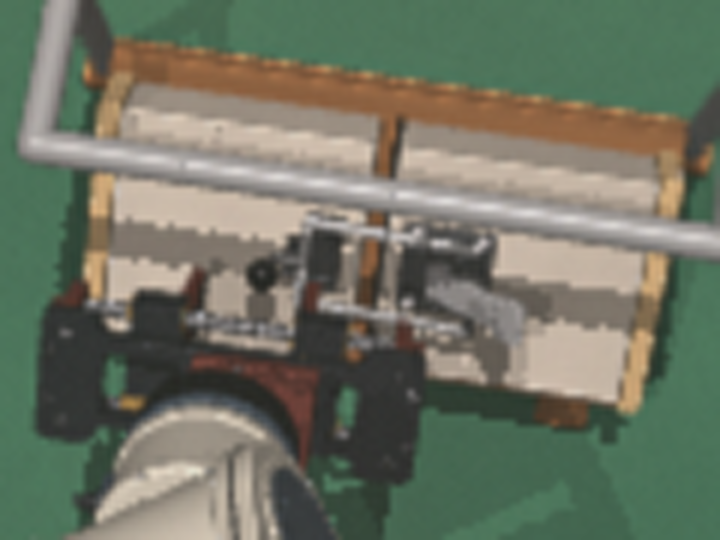

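Knob centre is at top (313.7,165.5) and scene (321.4,240.4), both within 1 px of the prediction. The fingers straddle it with the tool square to the face. Descending and gripping.

```bash
python3 -m inch '0 -.04 .2 .006 -.002 .003;0 -.03 .2 .006 -.002 .003;0 0 .12 0 0 0;0 0 .06 0 0 0'
python3 -c "
from h import *
plan(wo([.5,92,18.5]))"
```

```text
time: 8.4
position: [0.6579, 0.0427, 0.1498]
eef_rot: [0.737, 0.625, 0.167, 0.193]
force: [0.3, -0.2, 0.3]
finger_gap: 0.0483
t 8.4 pos [0.6579 0.0427 0.1498] slope [ 9.9 94.6 31.6] q [ 0.11  0.43  1.96 -0.47  0.28 -0.88] F [ 0.3 -0.2  0.3] Ftool [-0.2  0.5 -0.1] gap 0.0483
shift units total [-0.0266 -0.0962  0.1297] turn units [ 0.0107 -0.0028 -0.0012]
```

```bash
python3 -m inch '-.02 -.08 .02 .01 -.003 0;0 -.03 0 .01 0 0;0 0 0 0 0 0'
python3 -c "
from h import *
plan(wo([.5,92,18.5]))"
```

```text
time: 8.7
position: [0.6482, 0.042, 0.1436]
eef_rot: [0.741, 0.628, 0.155, 0.183]
force: [-0.0, -1.1, 0.8]
finger_gap: 0.048
t 8.7 pos [0.6482 0.042  0.1436] slope [-1.3 92.4 30.7] q [ 0.11  0.43  1.96 -0.42  0.31 -0.93] F [-0.  -1.1  0.8] Ftool [-1.1  0.5 -0.7] gap 0.048
shift units total [-0.0037  0.0203  0.1218] turn units [-0.0098  0.0004 -0.0012]
```

```bash
python3 -m inch '0 -.01 .06 -.005 0 0;0 .01 .05 -.003 0 0;0 0 .01 0 0 0'
python3 -c "
from h import *
plan(wo([.5,92,18.5]))"
```

```text
time: 9.0
position: [0.6538, 0.0411, 0.1346]
eef_rot: [0.739, 0.626, 0.16, 0.189]
force: [-0.1, -0.0, 0.0]
finger_gap: 0.048
t 9.0 pos [0.6538 0.0411 0.1346] slope [-0.6 92.4 20.1] q [ 0.1   0.45  1.96 -0.48  0.28 -0.86] F [-0.1 -0.   0. ] Ftool [-0.  -0.1 -0. ] gap 0.048
shift units total [-0.0039  0.0115  0.0155] turn units [-0.0001  0.0002 -0.0013]
```

Well aligned; grip the knob.

```bash
python3 -m inch '0 0 .01 0 0 0;0 0 0 0 0 0;0 0 0 0 0 0;0 0 0 0 0 0;0 0 0 0 0 0;0 0 0 0 0 0' -1 15
python3 -c "
from h import *
st()"
```

```text
time: 9.6
position: [0.6545, 0.0411, 0.1343]
eef_rot: [0.739, 0.626, 0.16, 0.189]
force: [1.2, -1.3, 0.0]
finger_gap: 0.0169
t 9.6 pos [0.6545 0.0411 0.1343] slope [-0.3 92.5 19.5] q [ 0.1   0.45  1.96 -0.49  0.28 -0.86] F [ 1.2 -1.3  0. ] Ftool [-1.1  1.3  0.7] gap 0.0169
```

```bash
python3 -m inch '0 0 -.03 0 0 0;0 0 -.03 0 0 0;.01 0 -.03 0 0 0;0 0 0 0 0 0'
python3 -c "
from h import *
plan(wo([.5,119.5,28]))"
```

```text
time: 10.0
position: [0.65, 0.0422, 0.1426]
eef_rot: [0.74, 0.626, 0.16, 0.189]
force: [1.0, 0.4, -1.6]
finger_gap: 0.0167
t 10.0 pos [0.65   0.0422 0.1426] slope [-0.3 92.8 29. ] q [ 0.11  0.43  1.96 -0.47  0.29 -0.88] F [ 1.   0.4 -1.6] Ftool [0.5 0.  1.8] gap 0.0167
shift units total [0.2671 0.0075 0.0097] turn units [-0.0002  0.0007 -0.0017]
```

```bash
python3 -m inch '.05 0 0 0 0 0;.05 0 0 0 0 0;.05 0 0 0 0 0;.05 0 0 0 0 0;.05 0 0 0 0 0;.03 0 0 0 0 0;0 0 0 0 0 0'
python3 -c "
from h import *
plan(wo([.5,119.5,28]))
p=grab('scene','scene3.png',(230,170,390,290),5)
p=grab('top','top3.png',(270,120,390,210),6)
"
```

```text
time: 10.7
position: [0.6546, 0.0713, 0.1429]
eef_rot: [0.74, 0.626, 0.159, 0.189]
force: [0.4, -1.3, 0.3]
finger_gap: 0.0171
t 10.7 pos [0.6546 0.0713 0.1429] slope [ -0.3 122.3  29.3] q [ 0.16  0.44  1.94 -0.52  0.32 -0.78] F [ 0.4 -1.3  0.3] Ftool [-1.2  0.7  0. ] gap 0.0171
shift units total [-0.0276  0.0086  0.0134] turn units [-0.0006  0.0019 -0.0017]
```

View pics/scene3.png

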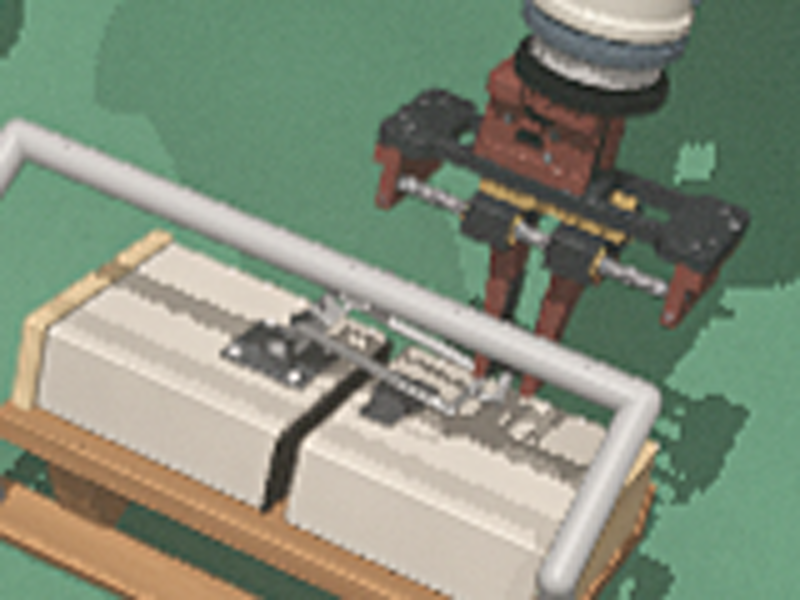

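View pics/top3.png

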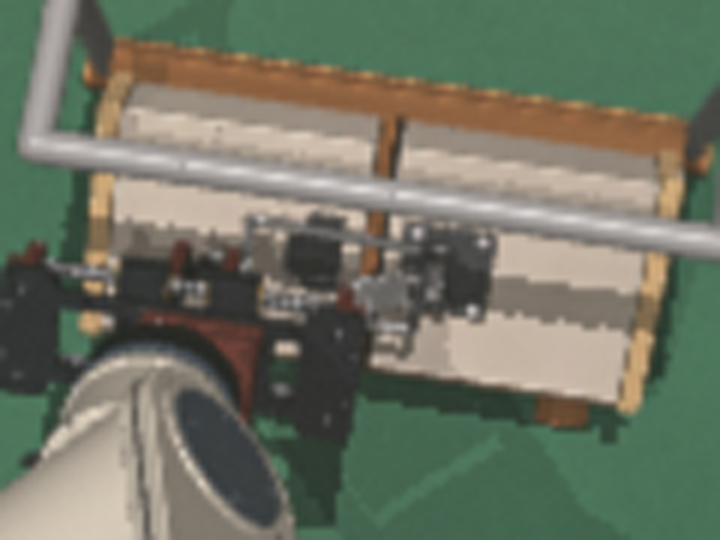

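Scene: the lever now leans toward the keeper at about (330,310). The loop's bar at about (455,400) is beyond the keeper at (390,400). Lowering.

```bash
python3 -m inch '-.01 0 .04 0 0 0;0 0 .05 0 0 0;0 .01 .05 0 0 0;0 0 .05 0 0 0;0 0 .03 0 0 0;0 0 0 0 0 0'
python3 -c "
from h import *
plan(wo([.5,120.5,.5]))"
```

```text
time: 11.4
position: [0.6664, 0.0699, 0.1218]
eef_rot: [0.739, 0.627, 0.16, 0.188]
force: [-1.4, 3.6, 1.1]
finger_gap: 0.0166
t 11.4 pos [0.6664 0.0699 0.1218] slope [-1.000e-01  1.228e+02  5.100e+00] q [ 0.16  0.49  1.93 -0.56  0.29 -0.74] F [-1.4  3.6  1.1] Ftool [ 3.3 -1.3 -1.9] gap 0.0166
shift units total [-0.0233  0.0057  0.0464] turn units [-0.0005  0.     -0.0011]
```

```bash
python3 -m inch '-.01 0 .03 0 0 0;-.01 0 .02 0 0 0;0 0 0 0 0 0'
python3 -c "
from h import *
plan(wo([.5,120.5,.5]))
p=grab('scene','scene4.png',(230,170,390,290),5)
"
```

```text
time: 11.7
position: [0.6687, 0.0674, 0.1169]
eef_rot: [0.739, 0.626, 0.16, 0.188]
force: [-0.4, 3.0, -0.4]
finger_gap: 0.0167
t 11.7 pos [0.6687 0.0674 0.1169] slope [ -0.  120.7  -0.4] q [ 0.15  0.5   1.93 -0.57  0.28 -0.74] F [-0.4  3.  -0.4] Ftool [ 2.9 -0.9 -0. ] gap 0.0167
shift units total [-0.0018  0.0053 -0.0092] turn units [-0.0005 -0.0001 -0.0011]
```

View pics/scene4.png

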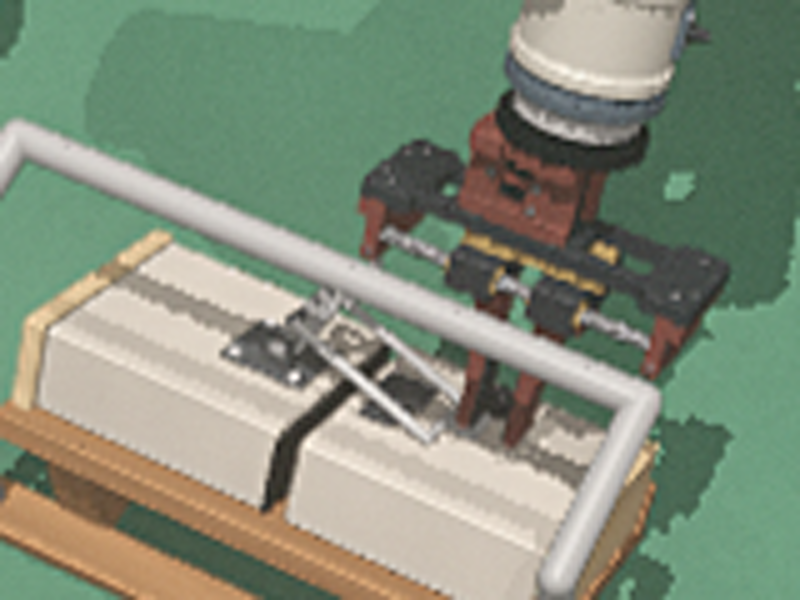

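Bar is down on the face beyond the keeper at about (430,440), with the keeper at (400,395). Releasing with a small opening so the inner finger stays clear of the lip.

```bash
python3 -m inch '0 0 0 0 0 0;0 0 0 0 0 0;0 0 0 0 0 0;0 0 0 0 0 0' -.32
python3 -c "
from h import *
st()"
python3 -m inch '0 0 -.1 0 0 0;0 0 -.2 0 0 0;0 0 -.3 0 0 0;0 0 -.3 0 0 0;0 0 0 0 0 0'
python3 -c "
from h import *
plan(wo([0,60,80]))
for n,c,z in [('scene',(230,170,390,290),5),('top',(270,120,390,210),6)]:
    p=grab(n,n+'5.png',c,z)
    for t in ['loop_knob','loop_bar','loop_pin','lever_tip']:
        for d in finder.mark_of(t,p)[:1]:
            X=p['T'][:3,:3]@np.array(d['centre'])+p['T'][:3,3]; print(n,t,round(d['conf'],2),X.round(4),sl(X).round(1))
"
```

```text
time: 12.15
position: [0.6688, 0.066, 0.1175]
eef_rot: [0.74, 0.626, 0.16, 0.189]
force: [-0.5, -0.2, 0.7]
finger_gap: 0.0297
t 12.15 pos [0.6688 0.066  0.1175] slope [ 6.000e-01  1.194e+02 -1.000e-01] q [ 0.15  0.5   1.92 -0.57  0.28 -0.74] F [-0.5 -0.2  0.7] Ftool [-0.3 -0.1 -0.8] gap 0.0297
time: 12.65
position: [0.6236, 0.0732, 0.2]
eef_rot: [0.74, 0.626, 0.159, 0.188]
force: [0.6, -0.7, 0.6]
finger_gap: 0.03
t 12.65 pos [0.6236 0.0732 0.2   ] slope [ -0.  119.2  94.3] q [ 0.18  0.31  1.97 -0.41  0.41 -0.89] F [ 0.6 -0.7  0.6] Ftool [-0.6  0.9 -0.2] gap 0.03
shift units total [-0.5914  0.0023  0.1436] turn units [-0.0016  0.001  -0.0019]
scene loop_knob 0.58 [0.6661 0.0685 0.128 ] [  2.9 121.4  10.6]
scene loop_bar 0.53 [ 0.6355 -0.0397  0.1381] [-3.4  9.6 25.5]
scene loop_pin 0.8 [ 0.6361 -0.0407  0.1376] [-2.9  8.8 24.7]
scene lever_tip 0.79 [ 0.6334 -0.0143  0.1638] [ 3.5 34.4 51. ]
top loop_knob 0.51 [0.661  0.0684 0.1319] [  0.4 120.5  16.4]
top loop_bar 0.74 [ 0.6789 -0.0177  0.2346] [77.4 38.5 91.4]
top loop_pin 0.49 [ 0.6406 -0.0412  0.138 ] [ 1.3  9.1 22.9]
top lever_tip 0.6 [ 0.6319 -0.0121  0.1626] [ 1.4 36.3 50.9]
```

View pics/scene5.png

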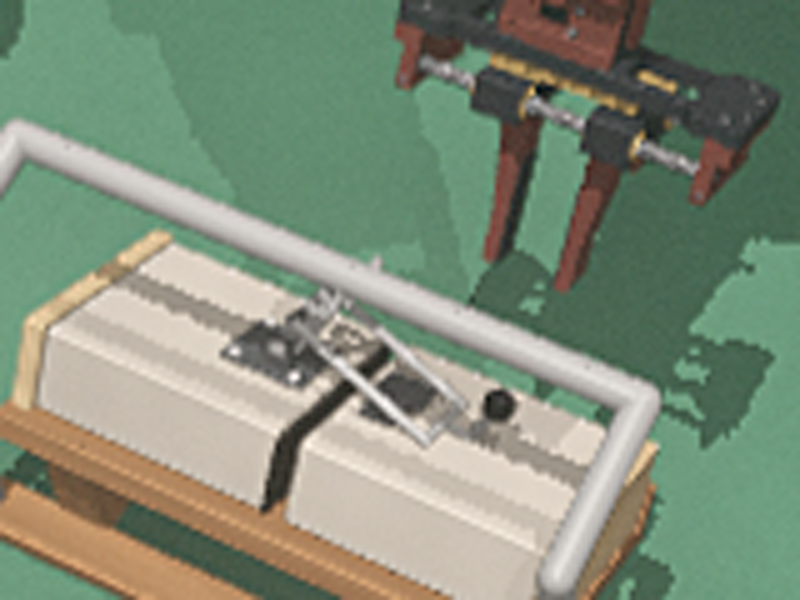

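View pics/top5.png

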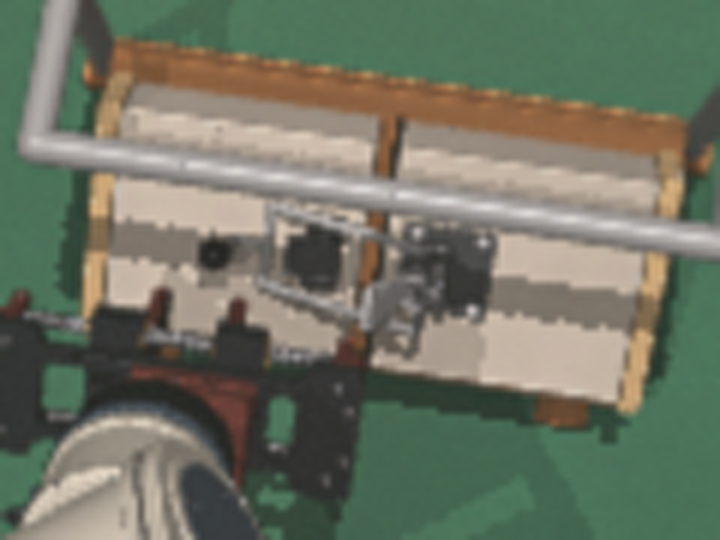

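The loop now encircles the keeper, with the bar in the top picture at about (265,240) beyond the keeper at (285-335,250). The lever is at about 2.07. Next I'll shut the fingers, go to the keeper side of the lever and push it over.

```bash
python3 -m inch '-.2 -.01 0 0 0 0;-.2 0 0 0 0 0;0 0 .1 0 0 0;0 0 .2 0 0 0;0 0 .2 0 0 0;0 0 .04 0 0 0;0 0 0 0 0 0' -1 20
python3 -c "
from h import *
plan(wo([-1,50,40]))"
```

```text
time: 13.85
position: [0.643, 0.0289, 0.1427]
eef_rot: [0.741, 0.626, 0.156, 0.186]
force: [-0.1, 0.2, 0.3]
finger_gap: 0.001
t 13.85 pos [0.643  0.0289 0.1427] slope [-4.4 78.5 31.4] q [ 0.08  0.42  1.98 -0.43  0.29 -0.94] F [-0.1  0.2  0.3] Ftool [ 0.2 -0.  -0.3] gap 0.001
shift units total [-0.2855  0.0338 -0.0855] turn units [-0.0062  0.0022 -0.0018]
```

```bash
python3 -m inch '-.05 .02 -.08 -.005 .002 -.001;-.1 .01 -.01 0 0 0;-.1 0 0 0 0 0;-.08 0 0 0 0 0;-.08 0 0 0 0 0'
python3 -c "
from h import *
plan(wo([-1,22,42]))"
```

```text
time: 14.35
position: [0.6345, -0.0104, 0.1575]
eef_rot: [0.737, 0.628, 0.162, 0.189]
force: [-0.5, 3.2, 1.4]
finger_gap: 0.0007
t 14.35 pos [ 0.6345 -0.0104  0.1575] slope [ 0.9 38.4 45.3] q [ 0.    0.38  2.   -0.29  0.27 -1.15] F [-0.5  3.2  1.4] Ftool [ 3.1 -0.2 -1.7] gap 0.0007
shift units total [-0.1638 -0.0193  0.0323] turn units [ 0.0028 -0.002   0.0012]
```

```bash
python3 -m inch '-.06 -.01 .02 0 0 0;-.06 -.01 .01 0 0 0;-.06 0 0 0 0 0;-.06 0 0 0 0 0;-.06 0 0 0 0 0'
python3 -c "
from h import *
plan(wo([-1,-7,42]))
p=grab('scene','scene6.png',(230,170,390,290),5)
p=grab('top','top6.png',(270,120,390,210),6)"
```

```text
time: 14.85
position: [0.6292, -0.0411, 0.158]
eef_rot: [0.736, 0.628, 0.165, 0.191]
force: [1.5, 3.2, -2.0]
finger_gap: 0.0002
t 14.85 pos [ 0.6292 -0.0411  0.158 ] slope [ 1.   7.3 45.9] q [-0.06  0.38  2.02 -0.18  0.24 -1.31] F [ 1.5  3.2 -2. ] Ftool [ 3.4 -0.2  2.2] gap 0.0002
shift units total [-0.1432 -0.0203  0.0381] turn units [ 0.0067 -0.0032  0.0016]
```

View pics/scene6.png

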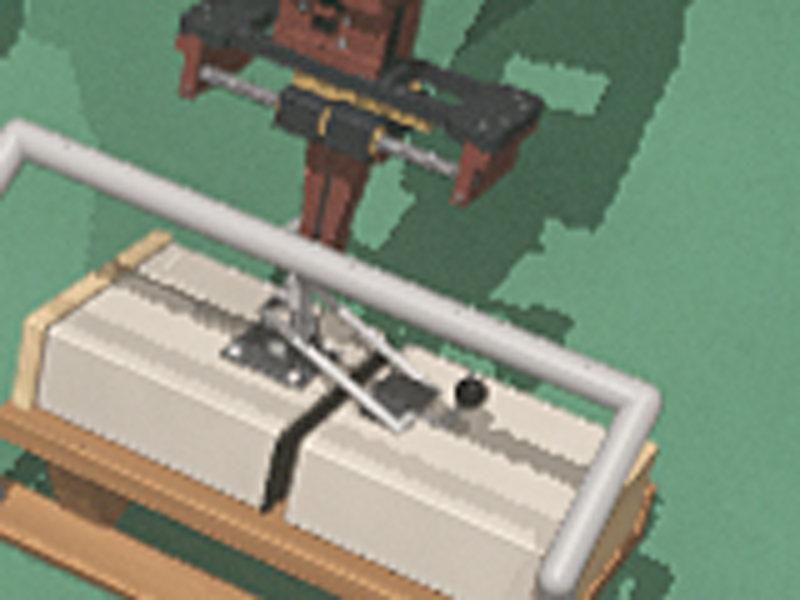

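View pics/top6.png

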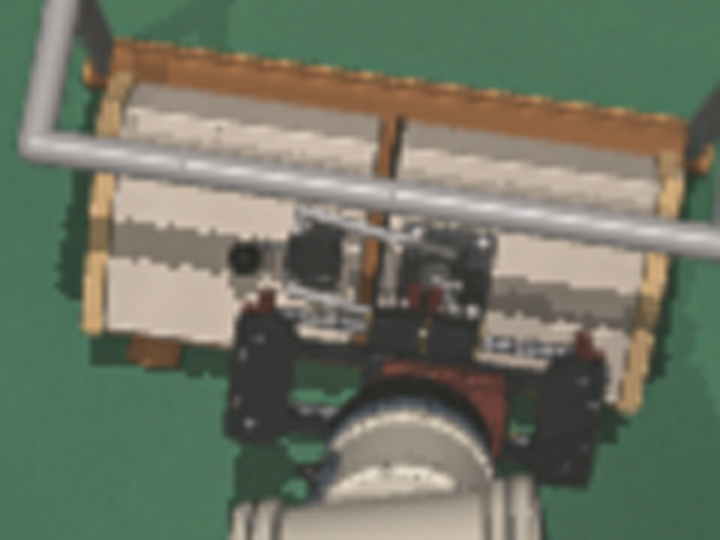

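Lever is upright at about (300,280), and the bar has been drawn in to the keeper at about (400,425) with the knob low. Continuing over.

```bash
python3 -m inch '-.06 -.01 .01 .003 -.001 0;-.06 -.01 .02 .003 -.001 0;-.06 0 .02 0 0 0;-.06 0 .02 0 0 0'
python3 -c "
from h import *
plan(wo([-1,-30,38]))"
```

```text
time: 15.35
position: [0.6282, -0.0643, 0.1526]
eef_rot: [0.737, 0.628, 0.163, 0.19]
force: [0.1, 4.4, 1.0]
finger_gap: 0.0004
t 15.35 pos [ 0.6282 -0.0643  0.1526] slope [  0.8 -15.8  39.8] q [-0.11  0.39  2.02 -0.1   0.24 -1.43] F [0.1 4.4 1. ] Ftool [ 4.4 -0.1 -1.1] gap 0.0004
shift units total [-0.1421 -0.0182  0.0171] turn units [ 0.003  -0.0021  0.0019]
```

```bash
python3 -m inch '-.05 -.01 .02 0 0 0;-.05 -.01 .03 0 0 0;-.05 0 .03 0 0 0;-.05 0 .04 0 0 0'
python3 -c "
from h import *
plan(wo([-1,-44,20]))"
```

```text
time: 15.75
position: [0.6294, -0.0846, 0.1408]
eef_rot: [0.737, 0.629, 0.163, 0.19]
force: [1.7, 4.1, -1.4]
finger_gap: 0.0005
t 15.75 pos [ 0.6294 -0.0846  0.1408] slope [ -0.9 -35.7  27.3] q [-0.15  0.41  2.01 -0.    0.21 -1.56] F [ 1.7  4.1 -1.4] Ftool [4.3 0.2 1.8] gap 0.0005
shift units total [-0.0836 -0.0017  0.0729] turn units [ 0.0035 -0.0028  0.0025]
```

```bash
python3 -m inch '-.04 0 .04 0 0 0;-.03 0 .05 0 0 0;-.02 0 .05 0 0 0;0 0 .04 0 0 0'
python3 -c "
from h import *
plan(wo([-1,-46,10]))"
```

```text
time: 16.15
position: [0.6356, -0.0962, 0.125]
eef_rot: [0.737, 0.628, 0.163, 0.189]
force: [-45.1, 9.5, 70.3]
finger_gap: 0.0007
t 16.15 pos [ 0.6356 -0.0962  0.125 ] slope [ -1.5 -46.1   9.6] q [-0.17  0.45  2.    0.05  0.19 -1.63] F [-45.1   9.5  70.3] Ftool [  2.4  -6.3 -83.7] gap 0.0007
shift units total [ 0.0011  0.0046 -0.004 ] turn units [ 0.0028 -0.0024  0.0022]
```

Lever is at its stop (84 N on the fingertips). Backing off.

```bash
python3 -m inch '0 0 -.05 0 0 0;0 0 -.2 0 0 0;0 0 -.4 0 0 0;0 0 -.4 0 0 0;0 -.1 -.4 0 0 0;0 -.1 -.4 0 0 0;0 0 0 0 0 0'
python3 -c "
from h import *
st()
for n,c,z in [('scene',(230,170,390,290),5),('top',(270,120,390,210),6)]:
    p=grab(n,n+'7.png',c,z)
    for t in ['loop_knob','loop_bar','loop_pin','lever_tip','keeper','lever_pivot']:
        for d in finder.mark_of(t,p)[:1]:
            X=p['T'][:3,:3]@np.array(d['centre'])+p['T'][:3,3]; print(n,t,round(d['conf'],2),sl(X).round(1))
"
```

```text
time: 16.85
position: [0.5265, -0.0804, 0.2813]
eef_rot: [0.737, 0.628, 0.162, 0.189]
force: [-0.4, -0.4, -0.0]
finger_gap: 0.0006
t 16.85 pos [ 0.5265 -0.0804  0.2813] slope [-23.3 -48.2 199.6] q [-0.18  0.02  2.11  0.02  0.51 -1.61] F [-0.4 -0.4 -0. ] Ftool [-0.4 -0.3 -0.2] gap 0.0006
scene loop_knob 0.6 [ 2.3 84.7 16.9]
scene loop_bar 0.59 [  2.5  70.4 -16.1]
scene loop_pin 0.62 [ -2.9 -21.   -3.4]
scene lever_tip 0.52 [  1.4 -61.1  11. ]
scene keeper 0.58 [ -3.1  69.3 -12.7]
scene lever_pivot 0.66 [ 0.4  1.9 -0.4]
top loop_bar 0.7 [ 3.9 69.7 -6. ]
top loop_pin 0.55 [ -1.6 -22.8  -3.5]
top lever_tip 0.85 [ -0.3 -59.1  10.9]
top keeper 0.98 [ -5.8  70.2 -10.2]
top lever_pivot 0.82 [ 1.2  4.  -0.1]
```

View pics/scene7.png

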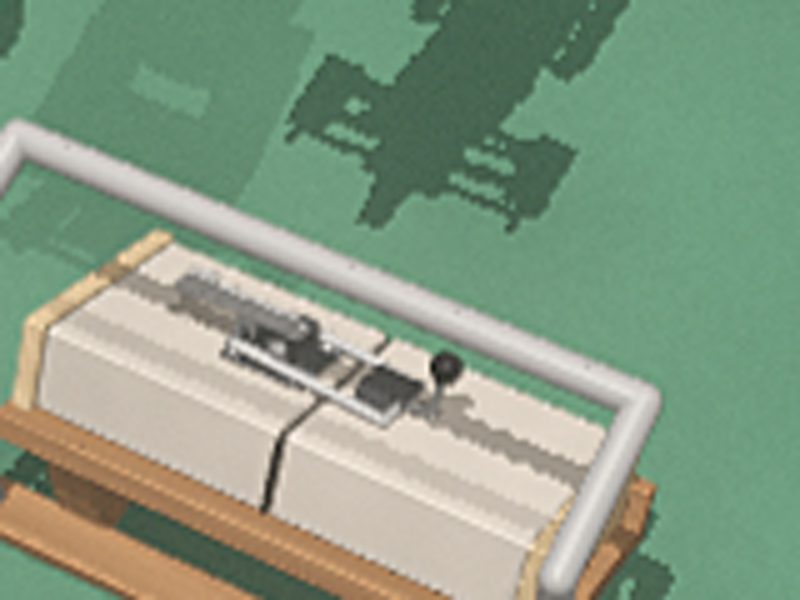

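View pics/top7.png

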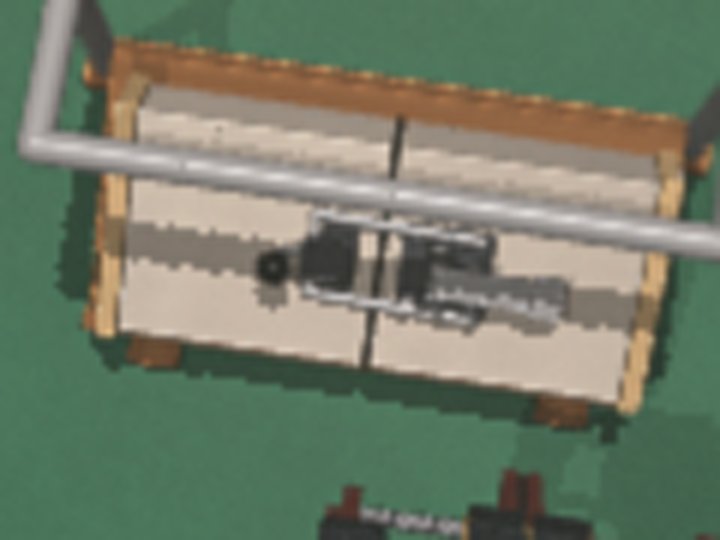

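The lever lies flat with its tip 11 mm above the pivot, as specified for shut. The seam gap is narrow, the keeper has drawn in about 8-9 mm, and the hand is clear. Handing in.

```bash
python3 -m inch '0 0 0 0 0 0;0 0 0 0 0 0;0 0 0 0 0 0;0 0 0 0 0 0'; python3 -c "
from h import *
p=grab('scene')
for t in ['lever_tip','keeper']:
    for d in finder.mark_of(t,p)[:1]: print(t,sl(p['T'][:3,:3]@np.array(d['centre'])+p['T'][:3,3]).round(1))
print(job.sign_off())"
```

```text
time: 17.95
position: [0.5271, -0.0803, 0.2772]
eef_rot: [0.738, 0.629, 0.16, 0.187]
force: [-0.7, -0.4, -0.2]
finger_gap: 0.0006
keeper [ -0.   69.2 -12.1]
the job is handed in; nothing more can be done
None
```

The draw latch is closed and the job is handed in, at about 18 s on the clock. I gripped the loop by its knob, lifted the bar over the keeper's lip and lowered it to the face beyond. After releasing the knob, I swung the lever over with shut fingers, which drew the bar under the lip, and pressed the lever flat.

**Last checks:**
- **Lever:** after I let go, it stayed flat, with its tip about 11 mm above the pivot axis, which is the shut height. In the final look one second later the finder did not report the lever tip, so that repeat check of the lever is missing.
- **Loose half:** the keeper was about 69–70 mm from the pivot instead of 78 mm, so the half has drawn in about 8–9 mm. The final look agreed (69.2 mm), and the seam gap is visibly narrow.
- **Bar:** one bar reading from the scene camera put it about 2 mm below the face, which is within the finder's error. The top camera's reading was about 8 mm above the face.
- **Hand:** it is clear, with no force on the tool.
- **Force:** the last downward press reached about 84 N at the fingertips. That is under the 120 N wrist limit but more than was needed.
- **Sieve, jar, bowl and brush:** the hand's path did not come near them. I did not measure them again at the end.

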